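Gauge two brass rods and sort them into trays by length

TASK

Check the two hexagonal brass rods from the sloping rack in the brass length gauge and put them away. Take the shorter one first: lower it level between the jaws of the gauge until it rests in the seats, then lay it flat in the shorter wooden tray; then lower the longer one level onto the tops of the jaws, centred, where it must come to rest across both, and lay it flat in the longer tray. Leave the jar and the spirit lamp where they stand.

Things in the scene. Friction and masses are not known exactly. Their poses are not given: they have to be found in the camera images.
- rod_short: plain brass rod of hexagonal section, 16 mm across flats, 96 mm long, about 0.18 kg. Origin at the centre of its lower end; x along its axis to the upper end, z to a hexagon corner, y to a flat. It starts in either place of the sloping rack, a corner up, flats to the sides, axis rising 35 degrees away from the robot
- rod_long: plain brass rod of hexagonal section, 16 mm across flats, 134 mm long, about 0.25 kg. Origin at the centre of its lower end; x along its axis to the upper end, z to a hexagon corner, y to a flat. It starts in either place of the sloping rack, a corner up, flats to the sides, axis rising 35 degrees away from the robot
- rod_short_mid (a point): middle of the short rod, on its axis, 48 mm from either end; axes as the rod's
- rod_long_mid (a point): middle of the long rod, on its axis, 67 mm from either end; axes as the rod's
- rack: fixed wooden rack, 170 mm wide (y), 110 mm deep, holding the rods at y = +50 and -50 mm, sloping up 35 degrees along its x. Origin on the bench midway between the rods' lower ends, which stand 45 mm high against a stop (8 mm above the axis). Each rod lies in two V supports (no higher than its axis) 4-20 and 82-92 mm from its lower end; between them 32 mm are clear below the axis
- gauge: brass length gauge fixed to the bench, 156 mm long (x), 50 mm wide, 62 mm high; origin on the bench under its centre, z up. Symmetric: two jaws 110 mm apart along x, each 21 mm thick; inside each jaw a V seat (34 to 55 mm from the centre); open between the seats down to the base plate, 8 mm thick. All V faces (120 degrees) take a rod with a corner down, as in the rack
- gauge_slot (a point): point midway between the jaws of the gauge, 38 mm above the bench, where the middle of the shorter rod lies when it rests in the seats. A rod resting along x across the tops of the jaws (also V-shaped) has its axis 24 mm above this point; V edges reach 24 mm above it, 16 mm to either side. Axes as the gauge's
- tray_short_in (a point): centre of the inner floor of the shorter of two open wooden trays: inside 125 mm long (x), 80 mm wide (y), walls 5 mm thick, rim 20 mm above this floor, floor 11 mm above the bench; z up. Fixed side by side, centres 110 mm apart, on a dark board; either may be left or right. A rod lying flat in it has its axis 8 mm above this point
- tray_long_in (a point): centre of the inner floor of the longer of two open wooden trays: inside 165 mm long (x), 80 mm wide (y), walls 5 mm thick, rim 20 mm above this floor, floor 11 mm above the bench; z up. Fixed side by side, centres 110 mm apart, on a dark board; either may be left or right. A rod lying flat in it has its axis 8 mm above this point
- jar: bystander: glass jar with a white lid, 66 mm across, 60 mm high; origin at its underside
- lamp: bystander: round steel spirit lamp with a brass neck, 68 mm across, 70 mm high; origin at its underside
There are look-alikes about, which are no part of the job. What is shaped like the rod_long but orange or white is not meant.

How it is judged:
By the outcome, as a careful person would: the job done as asked, in the order asked, and still so for the second after the job is handed in, with the robot touching nothing.
It also fails if it takes over 64 s, if anything falls off the work surface, if the arm or the gripper's body presses on something with over 40 N, if the wrist force passes 120 N, or if a joint passes its speed limit or range.

ROBOT

A 6-joint arm with a two-finger parallel gripper is mounted at the origin on the work surface. World frame = base frame: x ahead of the robot, y to its left, z up, the work surface at z = 0. Lengths are in m, angles in rad, forces in N, time in s.
With the tool pointing down it reaches from about 0.3 to 0.75 m from the base axis. Payload 8.5 kg.
Tool frame: the origin (TCP) lies at the very end of the fingers, on their centre line; the grasp point (between the pads) lies 19 mm behind it; z points along the fingers, y is the line along which they close (so a half turn about z gives the same grasp; the last joint's range is limited). The gripper opens to 88 mm and grips with 3 to 60 N. Pads are 18 mm wide; open, the fingers measure 123 mm over their backs; the gripper's body (75 mm by 187 mm) begins 45 mm behind the grasp point.
Start: joints at [-1.426, 0.381, 1.297, -0, 1.464, -0.215], TCP at [0.194, -0.515, 0.239] pointing down, gripper open.
Joint ranges: [-3.11, 3.11], [-0.89, 2.33], [0.22, 2.48], [-1.42, 4.56], [0.17, 2.85], [-2.88, 2.88]. Speed limits (rad/s): [2.39, 2.39, 3.14, 3.14, 3.14, 3.14].

INTERFACE

Orientations are given as a rotation vector (axis times angle).
In Python, from workcell import observe, cams, ticket gives the robot as it stands.
- The arm moves only by the tool servo_tool, never from a script. Its argument "rows" is a list of rows, each a list of 7 numbers: the shift along the tool's x, y, z in mm, then the turn, a rotation vector about the tool's x, y, z in degrees, then the closure, from 0 (fully open) to 1 (shut). A call has 1 to 12 rows; each row shifts and turns the commanded pose from where the row before left it, along the tool's axes as they then stand; what a row does not reach is not made up. A row lasts 1/12 s, in which the tool goes at most 41.7 mm and 7.16 degrees, less where a joint would pass 70% of its speed; a pose out of reach is approached as far as the arm can. A call with a gripper value outside its range is refused whole. The fingers move at their own pace and stop on an object; the grip force is fixed at half the most. Time passes only in rows, so rows that do not move let the fingers close. It gives the time, the measured TCP pose, the force, the opening and the grip force at its end, in the units of the state.
- observe(): the state, without advancing time (a new reading comes with each control period).
- cams.camera(name): name is "side" or "top" or "wrist"; returns a dict with "image" (400x640x3 uint8, blue, green, red), "z_map" (400x640 float32, m along the optical axis (not along the pixel's ray), 0 where there is no reading), "fovy" (degrees; the focal length in pixels is half the picture's height over the tangent of half this angle, whatever the lens; pixels are square), "cx", "cy" (the principal point, pixels), "k1" (the pictures are not rectified: a ray, as slopes to the right and down, at radius r is drawn at 1 + k1 r^2 times it, then the intrinsics apply), "R" (3x3) and "t" (3): a world point X has camera coordinates R X + t. Camera axes: x right, y down, z forward; pixel columns grow to the right and rows downward; lengths in m; the calibration is good to about 2 mm. A picture is of the moment at which its call begins.
- ticket.close_job(): hands the job in; it is judged then, once.
The state is a dict: "time": time; "qpos": joint angles; "dq": joint speeds; "tau": joint torques, N m; "ee_pos": TCP position; "tool_rot": TCP orientation; "wrist_force": force on the tool from outside, world axes, zero at the start; "moment": the same for the moment, N m; "opening": finger opening in m; "grasp_force": force on a finger pad.
Only numpy, scipy, OpenCV 4.12 (cv2) and the standard library are available. Lean on these libraries where they do the work, as an engineer would, in place of code of your own. Each camera call takes 0.05 s, during which the arm holds its last target. There are 200 camera calls.

## Working session

There is one attempt and no reset: what is moved stays moved. The work goes in short steps, Python scripts to look and compute and a tool call to move; the robot and the scene stay as the last step left them, time stands still between calls to the robot, and variables do not carry over. Pictures are saved under pics/ and viewed, at most 10 in all, crops included, and the job is handed in when it is done.

Besides the shell and the picture viewer there is one more tool, called after ">>>" as name([rows], argument=value, ...), one row to a line, values as JSON. servo_tool: Moves the arm, as the interface text tells. Its arguments: {"type":"object","properties":{"rows":{"type":"array","items":{"type":"array","items":{"type":"number"}}}},"required":["rows"]}

```bash
mkdir -p pics; ls; cat > h.py <<'E'
import numpy as np,cv2
from workcell import observe,cams,ticket
def grab(n,save=None):
    c=cams.camera(n)
    if save: cv2.imwrite('pics/'+save,c['image'])
    np.save('/tmp/%s.npy'%n,c,allow_pickle=True); return c
def load(n): return np.load('/tmp/%s.npy'%n,allow_pickle=True).item()
def K(c):
    f=c['image'].shape[0]/2/np.tan(np.radians(c['fovy'])/2)
    return f
def rays(c,uv):
    uv=np.atleast_2d(np.array(uv,float));f=K(c)
    d=(uv-[c['cx'],c['cy']])/f;s=d.copy()
    for _ in range(20): s=d/(1+c['k1']*(s**2).sum(1,keepdims=True))
    return np.c_[s,np.ones(len(s))]
def plane(c,uv,z):
    r=rays(c,uv)@c['R'];o=-c['R'].T@c['t']
    return o+r*((z-o[2])/r[:,2])[:,None]
def depth(c,uv):
    uv=np.atleast_2d(uv).astype(int);zz=c['z_map'][uv[:,1],uv[:,0]]
    return (rays(c,uv)*zz[:,None]-c['t'])@c['R']
def cloud(c):
    h,w=c['z_map'].shape;v,u=np.mgrid[:h,:w]
    P=depth(c,np.c_[u.ravel(),v.ravel()]).reshape(h,w,3);P[c['z_map']==0]=np.nan
    return P
def proj(c,X):
    p=np.atleast_2d(X)@c['R'].T+c['t'];s=p[:,:2]/p[:,2:]
    s=s*(1+c['k1']*(s**2).sum(1,keepdims=True))
    return s*K(c)+[c['cx'],c['cy']]
E
python3 - <<'E'
from h import *
for n in('top','side'):
    c=grab(n,n+'1.png'); print(n,c['fovy'],c['k1'],-c['R'].T@c['t'])
print(observe())
E
```

```text
pics
top 42.73623214334674 -0.09475935713348257 [0.3486775  0.05303029 1.49968847]
side 55.722751627726744 -0.03084371994451888 [0.35114975 0.86289582 0.67606199]
{'time': 0.1, 'qpos': array([-1.42630872e+00,  3.81140510e-01,  1.29817087e+00,  3.87664877e-06,
        1.46359253e+00, -2.15334408e-01]), 'dq': array([ 0.00024942, -0.00285505, -0.00394656, -0.00028117, -0.0004656 ,
       -0.00034942]), 'tau': array([ 3.72374649e-03, -4.38657582e+01, -2.24911845e+01,  7.14711682e-02,
        3.42217914e-02, -7.12774181e-05]), 'ee_pos': array([ 0.19360303, -0.51452917,  0.23819788]), 'tool_rot': array([-3.08959713e+00, -5.61927820e-01, -7.89641525e-05]), 'wrist_force': array([ 0.51968878, -0.22986185, -0.00958255]), 'moment': array([ 0.04452218,  0.03163489, -0.02862846]), 'grasp_force': 0.0, 'opening': 0.08816322684817458}
```

View pics/top1.png

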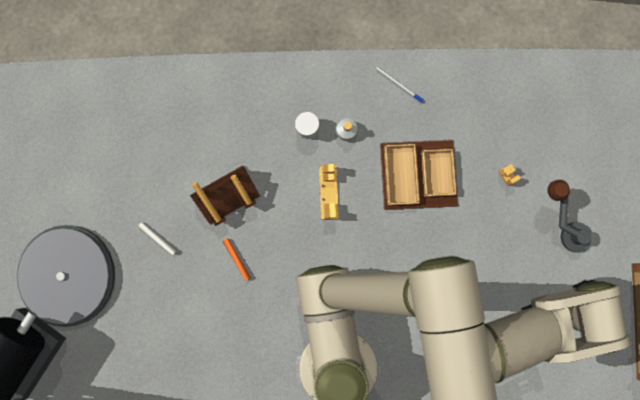

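View pics/side1.png

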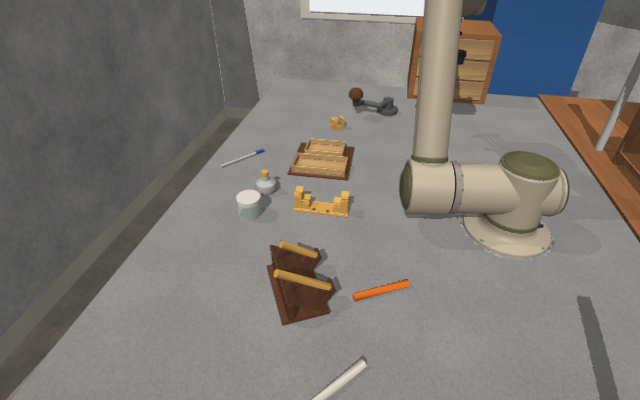

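Candidates:
- Top view: brass rods in the rack at (206,203), the longer, and (241,190), the shorter. Look-alikes are the white rod (158,238) and the orange rod (237,259). The small brass block (510,175) is no rod.
- Other items: gauge (329,192), long tray (401,175), short tray (439,173), jar (307,124), lamp (347,129).
- Side view: long rod (303,280), short rod (298,250).

```bash
python3 - <<'E'
from h import *
t=load('top');s=load('side')
def crop(c,x0,y0,x1,y1,k): return cv2.resize(c['image'][y0:y1,x0:x1],None,fx=k,fy=k,interpolation=cv2.INTER_CUBIC)
a=crop(t,185,155,285,235,4);b=crop(s,260,235,360,315,4)
cc=crop(t,290,130,470,220,4)[:,:720]
im=np.zeros((600,800,3),np.uint8);im[:240,:300]=cv2.resize(a,(300,240));im[:240,400:700]=cv2.resize(b,(300,240));im[240:600,:720]=cc
cv2.imwrite('pics/crop1.png',im)
# rods
for n,c in(('top',t),('side',s)):
    hsv=cv2.cvtColor(c['image'],cv2.COLOR_BGR2HSV)
    m=cv2.inRange(hsv,(15,130,120),(32,255,255))
    N,l,st,ce=cv2.connectedComponentsWithStats(m)
    P=cloud(c)
    for i in range(1,N):
        if st[i,4]>25:
            r=cv2.minAreaRect(np.argwhere(l==i)[:,::-1].astype(np.float32))
            q=P[l==i];print(n,st[i],np.round(r[0],1),np.round(r[1],1),round(r[2],1),np.nanmedian(q,0).round(3),np.nanmin(q,0).round(3),np.nanmax(q,0).round(3))
E
```

```text
top [345 122   6   8  40] [347.5 125.5] [7. 5.] 90.0 [ 0.692 -0.045  0.07 ] [ 0.684 -0.052  0.055] [ 0.704 -0.038  0.075]
top [320 165  18  54 772] [328.8 191.5] [53.4 16.2] 88.2 [0.513 0.014 0.012] [ 0.433 -0.013 -0.002] [0.59  0.036 0.068]
top [500 165  20  19 218] [509.1 174.5] [17.  14.4] 59.0 [ 0.549 -0.519  0.039] [ 0.523 -0.546  0.001] [ 0.575 -0.496  0.052]
top [230 174  21  31 187] [240.4 189.2] [33.1  6. ] 59.7 [0.518 0.262 0.081] [0.476 0.237 0.023] [0.559 0.289 0.112]
top [193 183  27  39 249] [205.9 202.1] [44.9  6. ] 58.0 [0.481 0.356 0.092] [0.43  0.326 0.03 ] [0.531 0.385 0.132]
side [331 116  13  14 136] [337.  122.5] [13. 12.] 90.0 [ 0.55  -0.511  0.022] [ 0.524 -0.54   0.001] [ 0.574 -0.493  0.047]
side [262 170   6   7  35] [264.5 173. ] [6. 5.] 90.0 [ 0.692 -0.036  0.069] [ 0.684 -0.05   0.061] [ 0.702 -0.03   0.073]
side [294 186  55  31 901] [321.3 201.1] [54.2 25.3] 6.2 [0.51  0.028 0.017] [ 0.433 -0.046 -0.001] [0.604 0.042 0.063]
side [279 241  39  17 261] [298.1 249.3] [39.5  6.9] 17.1 [0.515 0.268 0.078] [0.476 0.244 0.043] [0.557 0.288 0.106]
side [273 269  59  22 473] [302.  279.4] [59.9  8.5] 14.0 [0.484 0.363 0.091] [0.428 0.28  0.006] [0.574 0.391 0.127]
```

View pics/crop1.png

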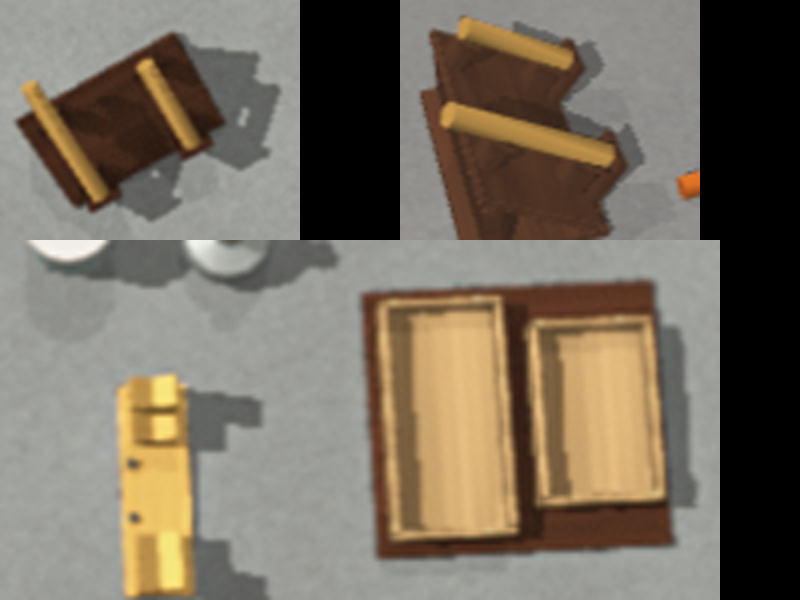

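The crop confirms the longer brass rod on the left of the rack (+y) and the shorter on the right. The long tray is the left one and the short tray the right one.

```bash
cat >> h.py <<'E'
from scipy.spatial.transform import Rotation as Ro
def tool(yaw,pitch=0):
    "tool x along yaw (deg), raised by pitch, z down"
    return (Ro.from_euler('ZYX',[yaw,-pitch,180],degrees=True))
def delta(p,yaw,pitch,N,cur=None):
    s=observe() if cur is None else cur
    R0=Ro.from_rotvec(s['tool_rot']);d=R0.apply(np.array(p)-s['ee_pos'],inverse=True)*1000
    w=(R0.inv()*tool(yaw,pitch)).as_rotvec()
    S=sum(Ro.from_rotvec(w/N*k).as_matrix() for k in range(N))
    print('rows',N,'v',np.linalg.solve(S,d).round(2),'w',np.degrees(w/N).round(2),'tot',d.round(1),np.degrees(w).round(1))
def tri(c1,u1,c2,u2):
    o=[-c['R'].T@c['t'] for c in(c1,c2)];r=[(rays(c,u)@c['R'])[0] for c,u in((c1,u1),(c2,u2))]
    A=np.c_[r[0],-r[1]];k=np.linalg.lstsq(A,o[1]-o[0],rcond=None)[0]
    a,b=o[0]+k[0]*r[0],o[1]+k[1]*r[1];return (a+b)/2,np.linalg.norm(a-b)
E
python3 - <<'E'
from h import *
t=load('top');s=load('side')
def ax(c,box,small):
    x,y,w,h=box;hsv=cv2.cvtColor(c['image'],cv2.COLOR_BGR2HSV)
    m=cv2.inRange(hsv,(12,100,90),(34,255,255));z=np.zeros_like(m);z[y:y+h,x:x+w]=m[y:y+h,x:x+w]
    n,l,st,ce=cv2.connectedComponentsWithStats(z);i=1+st[1:,4].argmax()
    p=np.argwhere(l==i)[:,::-1].astype(float);m0=p.mean(0);d=np.linalg.svd(p-m0,full_matrices=False)[2][0]
    if d[1]>0:d=-d
    q=(p-m0)@d;print(st[i]);return m0,m0+d*q.min(),m0+d*q.max(),p
for nm,bt,bs,L in(('short',(225,168,32,40),(272,235,52,26),.096),('long',(188,178,38,50),(265,263,75,32),.134)):
    a=ax(t,bt,0);b=ax(s,bs,0)
    for k in(0,1,2):print(nm,tri(t,a[k],s,b[k]))
    zm=.045+L/2*np.sin(np.radians(35));print('plane',plane(t,a[0],zm+.002),plane(s,b[0],zm+.002))
    e=plane(t,a[2],.045+L*.5736)[0]-plane(t,a[1],.045)[0];print('yaw top',np.degrees(np.arctan2(e[1],e[0])))
delta([.53,-.1,.36],5,0,12)
E
```

```text
[230 174  22  31 229]
[278 241  40  18 310]
short (array([0.51746055, 0.26226493, 0.07189039]), np.float64(0.0012677200029636547))
short (array([0.4771144 , 0.24147701, 0.04058482]), np.float64(0.0009304394285627895))
short (array([0.55496762, 0.2816018 , 0.10098408]), np.float64(0.0015063106659682106))
plane [[0.51777959 0.26197517 0.07453167]] [[0.51609045 0.26489164 0.07453167]]
yaw top 27.49571403630033
[192 182  29  41 302]
[273 268  59  23 539]
long (array([0.48387714, 0.35676516, 0.08272922]), np.float64(0.004439308965443273))
long (array([0.42902233, 0.32945448, 0.04065452]), np.float64(0.0015519436143992724))
long (array([0.53439842, 0.38353598, 0.12281947]), np.float64(0.0038237508983468183))
plane [[0.4814121  0.35585658 0.08542962]] [[0.4855097  0.35911724 0.08542962]]
yaw top 27.936848308403462
rows 12 v [ 35.41 -27.16 -10.13] w [-0.01 -0.    1.3 ] tot [ 460.8 -269.7 -121.3] [-0.1 -0.  15.6]
```

>>> servo_tool([
  [26.5,-20.5,-7.5,0,0,1,0],
  [26.5,-20.5,-7.5,0,0,1,0],
  [26.5,-20.5,-7.5,0,0,1,0],
  [26.5,-20.5,-7.5,0,0,1,0],
  [26.5,-20.5,-7.5,0,0,1,0],
  [26.5,-20.5,-7.5,0,0,1,0],
  [26.5,-20.5,-7.5,0,0,1,0],
  [26.5,-20.5,-7.5,0,0,1,0],
  [26.5,-20.5,-7.5,0,0,1,0],
  [26.5,-20.5,-7.5,0,0,1,0],
  [26.5,-20.5,-7.5,0,0,1,0],
  [26.5,-20.5,-7.5,0,0,1,0],
])

```text
time: 1.1
ee_pos: [0.4367, -0.1933, 0.329]
tool_rot: [-3.133, -0.235, 0.001]
wrist_force: [0.3, -1.3, 0.3]
opening: 0.0882
grasp_force: 0.0
```

```bash
python3 - <<'E'
from h import *
c=grab('wrist','w1.png');print(-c['R'].T@c['t'],c['R'],c['fovy'],c['k1']);print(observe()['qpos'])
delta([.53,-.07,.36],5,0,8)
E
```

```text
[ 0.52014099 -0.18261198  0.4755622 ] [[ 1.49022901e-01 -9.88833692e-01 -3.24637165e-04]
 [-9.36288306e-01 -1.41209592e-01  3.21596113e-01]
 [-3.18050914e-01 -4.76212318e-02 -9.46876885e-01]] 65.72788612573315 -0.038848080490476514
[-0.65717355  0.19883775  1.29638055  0.00235449  1.64439145  0.76167939]
rows 8 v [ 13.07 -13.5   -3.69] w [-0.   -0.02  0.46] tot [ 107.6 -105.   -29.3] [-0.  -0.2  3.7]
```

View pics/w1.png

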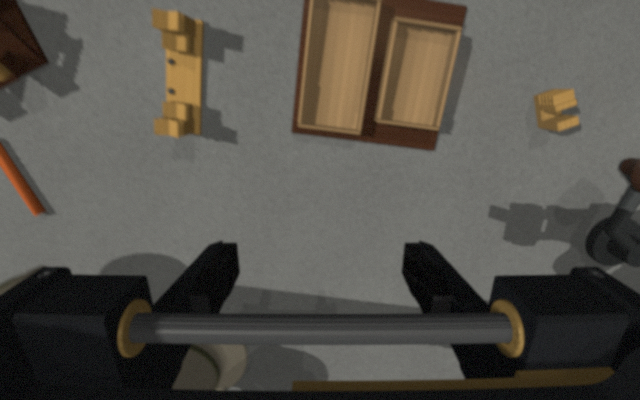

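Wrist view: gauge at (180,75), long tray (340,65), partly cut, short tray (420,73). The small brass block (557,108) is no part of the job. I'll move on and back slightly to get everything in view.

>>> servo_tool([
  [8,-14,-6,0,0,0.7,0],
  [8,-14,-6,0,0,0.7,0],
  [8,-14,-6,0,0,0.7,0],
  [8,-14,-6,0,0,0.7,0],
  [8,-14,-6,0,0,0.7,0],
  [8,-14,-6,0,0,0.7,0],
  [8,-14,-6,0,0,0.7,0],
  [8,-14,-6,0,0,0.7,0],
])

```text
time: 1.82
ee_pos: [0.4878, -0.076, 0.3767]
tool_rot: [-3.14, -0.082, 0.001]
wrist_force: [0.8, 0.8, -0.0]
opening: 0.088
grasp_force: 0.0
```

```bash
cat > ms.py <<'E'
from h import *
def gauge(c,name=''):
    P=cloud(c);hsv=cv2.cvtColor(c['image'],cv2.COLOR_BGR2HSV)
    near=(abs(P[...,0]-.513)<.11)&(abs(P[...,1]-.014)<.06)
    m=near&(hsv[...,1]>110)&(hsv[...,2]>60)&(P[...,2]>.058)&(P[...,2]<.066)
    q=P[m][:,:2]*1000
    r=cv2.minAreaRect(q.astype(np.float32));print(name,'gauge top',m.sum(),np.round(r[0],1),np.round(r[1],1),round(r[2],2),'z',np.percentile(P[m][:,2],[50,90]))
    m=near&(hsv[...,1]>110)&(hsv[...,2]>60)&(P[...,2]>.005)&(P[...,2]<.067)
    q=P[m][:,:2]*1000
    r=cv2.minAreaRect(q.astype(np.float32));print(name,'gauge all',m.sum(),np.round(r[0],1),np.round(r[1],1),round(r[2],2))
def trays(c,name=''):
    P=cloud(c)
    for y0 in(-.19,-.30):
        z=P[...,2];near=(abs(P[...,0]-.56)<.11)&(abs(P[...,1]-y0)<.055)
        m=near&(z>.026)&(z<.036)
        if m.sum()<50: print('none');continue
        q=P[m][:,:2]*1000;r=cv2.minAreaRect(q.astype(np.float32));print(name,'tray rim',y0,m.sum(),np.round(r[0],1),np.round(r[1],1),round(r[2],2))
E
python3 - <<'E'
from ms import *
c=grab('wrist','w2.png');P=cloud(c)
for n in('top','side'):
    gauge(load(n),n);trays(load(n),n)
gauge(c,'wrist');trays(c,'wrist')
print('proj gauge',proj(c,[.513,.014,.062]),proj(c,[[.55,-.19,.03],[.55,-.3,.03]]))
E
```

```text
top gauge top 79 [510.6  10.9] [149.   34.1] 0.04 z [0.06056096 0.06363799]
top gauge all 805 [509.5  11.6] [152.9  49.5] 1.09
top tray rim -0.19 289 [ 557.  -200.1] [175.9  91.7] 1.53
top tray rim -0.3 241 [ 549.4 -299.9] [157.4 109.8] 0.06
side gauge top 62 [509.9  15. ] [152.1  35.8] 1.35 z [0.06003557 0.06186706]
side gauge all 882 [510.3  16.8] [155.2  50.6] 1.12
side tray rim -0.19 236 [ 555.2 -197.7] [174.8  94.7] 1.16
side tray rim -0.3 173 [ 552.5 -300.1] [108.8 147.6] 89.46
wrist gauge top 348 [510.7  13. ] [150.7  34.7] 0.79 z [0.06027315 0.06215471]
wrist gauge all 3016 [510.8  13.8] [152.2  48.8] 0.83
wrist tray rim -0.19 1217 [ 556.6 -200.5] [176.1  91. ] 1.62
wrist tray rim -0.3 1176 [ 550.4 -300. ] [156. 110.] 0.17
proj gauge [[258.99273211 131.21345624]] [[394.95549544 111.58220921]
 [464.57780173 115.91282008]]
```

View pics/w2.png

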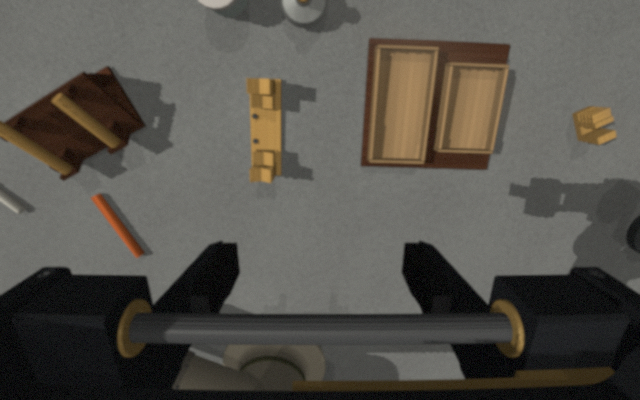

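Wrist view 2: gauge (265,130), long tray (405,105), short tray (472,108), short rod (90,122), long rod (35,150). Next is the pre-grasp above the short rod.

```bash
cat >> ms.py <<'E'
def rod(c,guess,L):
    "fit axis mid/yaw of rack rod from one view: brass mask centroid line onto slanted axis plane"
    P=cloud(c);hsv=cv2.cvtColor(c['image'],cv2.COLOR_BGR2HSV)
    m=(hsv[...,0]>12)&(hsv[...,0]<34)&(hsv[...,1]>110)&(hsv[...,2]>60)&(P[...,2]>.03)
    m&=np.linalg.norm(P-np.array(guess),axis=2)<L*.62
    n,l,st,ce=cv2.connectedComponentsWithStats(m.astype(np.uint8));i=1+st[1:,4].argmax()
    q=P[l==i];mu=q.mean(0);lo,hi=[],[]
    d=np.linalg.svd(q-mu,full_matrices=False)[2][0];d*=np.sign(d[2]);s=(q-mu)@d
    mid=mu+d*(np.percentile(s,1)+np.percentile(s,99))/2
    print('n',len(q),st[i],'surf mid',mid.round(4),'len',np.ptp(np.percentile(s,[1,99])).round(4),'yaw',np.degrees(np.arctan2(d[1],d[0])).round(1),'pitch',np.degrees(np.arcsin(d[2])).round(1))
E
python3 - <<'E'
from ms import *
c=load('wrist')
rod(c,[.517,.262,.076],.096)
for n in('top','side'):
    rod(load(n),[.517,.262,.076],.096);rod(load(n),[.484,.357,.088],.134)
z=tool(27.7,35).apply([0,0,1]);print(z)
print(delta(np.array([.517,.262,.0725])+z*(.014-.11),27.7,35,12))
E
```

```text
n 1112 [  52   91   68   58 1112] surf mid [0.5157 0.26   0.0751] len 0.0956 yaw 28.7 pitch 32.2
n 256 [230 174  23  32 256] surf mid [0.5148 0.2601 0.0727] len 0.0985 yaw 27.4 pitch 35.1
n 326 [193 182  29  41 326] surf mid [0.4805 0.3552 0.0855] len 0.135 yaw 27.1 pitch 36.7
n 312 [278 241  40  18 312] surf mid [0.5134 0.2656 0.0741] len 0.0953 yaw 28.1 pitch 35.6
n 545 [274 269  58  22 545] surf mid [0.4799 0.3596 0.0852] len 0.1341 yaw 28.5 pitch 35.8
[ 0.50784092  0.26662244 -0.81915204]
rows 12 v [ -0.78 -24.84  20.33] w [ 0.63  2.86 -1.99] tot [  -4.2 -311.2  226.8] [  7.5  34.4 -23.9]
None
```

>>> servo_tool([
  [-0.8,-24.8,20.3,0.6,2.9,-2,0],
  [-0.8,-24.8,20.3,0.6,2.9,-2,0],
  [-0.8,-24.8,20.3,0.6,2.9,-2,0],
  [-0.8,-24.8,20.3,0.6,2.9,-2,0],
  [-0.8,-24.8,20.3,0.6,2.9,-2,0],
  [-0.8,-24.8,20.3,0.6,2.9,-2,0],
  [-0.8,-24.8,20.3,0.6,2.9,-2,0],
  [-0.8,-24.8,20.3,0.6,2.9,-2,0],
  [-0.8,-24.8,20.3,0.6,2.9,-2,0],
  [-0.8,-24.8,20.3,0.6,2.9,-2,0],
  [-0.8,-24.8,20.3,0.6,2.9,-2,0],
  [-0.8,-24.8,20.3,0.6,2.9,-2,0],
  [0,0,0,0,0,0,0],
])

```text
invalid input
```

>>> servo_tool([
  [-0.8,-24.8,20.3,0.6,2.9,-2,0],
  [-0.8,-24.8,20.3,0.6,2.9,-2,0],
  [-0.8,-24.8,20.3,0.6,2.9,-2,0],
  [-0.8,-24.8,20.3,0.6,2.9,-2,0],
  [-0.8,-24.8,20.3,0.6,2.9,-2,0],
  [-0.8,-24.8,20.3,0.6,2.9,-2,0],
  [-0.8,-24.8,20.3,0.6,2.9,-2,0],
  [-0.8,-24.8,20.3,0.6,2.9,-2,0],
  [-0.8,-24.8,20.3,0.6,2.9,-2,0],
  [-0.8,-24.8,20.3,0.6,2.9,-2,0],
  [-0.8,-24.8,20.3,0.6,2.9,-2,0],
  [-0.8,-24.8,20.3,0.6,2.9,-2,0],
])

```text
time: 2.87
ee_pos: [0.4671, 0.2331, 0.1488]
tool_rot: [-2.785, -0.691, -0.891]
wrist_force: [1.2, 1.1, 0.0]
opening: 0.0881
grasp_force: 0.0
```

```bash
python3 - <<'E'
from ms import *
c=grab('wrist','w3.png')
s=observe();R=Ro.from_rotvec(s['tool_rot'])
for g,L in(([.517,.262,.076],.096),([.484,.357,.088],.134)):
    try: rod(c,g,L)
    except Exception as e: print(e)
print(s['ee_pos'],R.as_matrix().round(3),s['qpos'].round(2))
z=tool(28,35).apply([0,0,1])
delta(np.array([.517,.262,.0725])+z*.014,28,35,6)
E
```

```text
n 2820 [ 300  135   29  121 2820] surf mid [0.5146 0.2618 0.0739] len 0.096 yaw 27.5 pitch 32.8
n 4103 [ 167   89   44  167 4103] surf mid [0.4806 0.3552 0.0867] len 0.131 yaw 26.2 pitch 37.6
[0.46421419 0.23529869 0.14473967] [[ 0.721  0.468  0.511]
 [ 0.387 -0.883  0.264]
 [ 0.575  0.007 -0.818]] [0.15 0.27 1.96 0.54 0.37 0.77]
rows 6 v [ 1.15  0.14 17.85] w [ 0.06 -0.02  0.03] tot [  6.8   0.5 107.1] [ 0.4 -0.1  0.2]
```

View pics/w3.png

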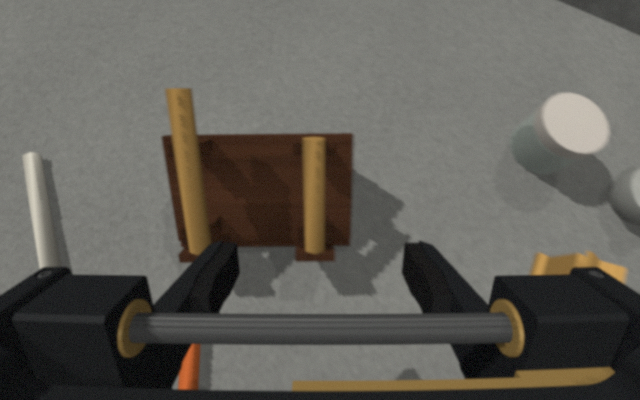

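Short rod at (314,195), upright in the picture, midway between the fingers (centre about 321). Long rod at (190,170). Going down.

>>> servo_tool([
  [1.1,0.1,18,0,0,0,0.3],
  [1.1,0.1,18,0,0,0,0.3],
  [1.1,0.1,18,0,0,0,0.3],
  [1.1,0.1,18,0,0,0,0.3],
  [1.1,0.1,18,0,0,0,0.3],
  [1.1,0,17,0,0,0,0.3],
  [0,0,0,0,0,0,0.3],
  [0,0,0,0,0,0,0.3],
])

```text
time: 3.58
ee_pos: [0.5274, 0.2626, 0.0655]
tool_rot: [-2.786, -0.689, -0.886]
wrist_force: [0.1, -0.1, 0.3]
opening: 0.0618
grasp_force: 0.0
```

```bash
python3 - <<'E'
from ms import *
z=tool(28,35).apply([0,0,1])
delta(np.array([.517,.262,.0725])+z*.014,28,35,1);print(observe()['opening'],observe()['wrist_force'])
E
```

```text
rows 1 v [-3.74 -4.39  2.77] w [ 0.5  -0.18 -0.04] tot [-3.7 -4.4  2.8] [ 0.5 -0.2 -0. ]
0.061796676448686146 [ 0.13523895 -0.07182586  0.28194163]
```

>>> servo_tool([
  [-3.5,-4.2,2.5,0.5,0,0,0.3],
  [0,0,0,0,0,0,0.3],
])

```text
time: 3.75
ee_pos: [0.5236, 0.2657, 0.0623]
tool_rot: [-2.777, -0.692, -0.882]
wrist_force: [0.0, -0.2, 0.1]
opening: 0.0617
grasp_force: 0.0
```

```bash
python3 - <<'E'
from ms import *
c=grab('wrist','w4.png')
z=tool(28,35).apply([0,0,1])
for i in range(2):
    delta(np.array([.517,.262,.0725])+z*.014,28,35,1);grab('wrist')
E
```

```text
rows 1 v [-0.74  0.04  1.33] w [ 0.02 -0.27 -0.02] tot [-0.7  0.   1.3] [ 0.  -0.3 -0. ]
rows 1 v [-1.03 -0.12  1.3 ] w [ 0.04 -0.3  -0.02] tot [-1.  -0.1  1.3] [ 0.  -0.3 -0. ]
```

View pics/w4.png

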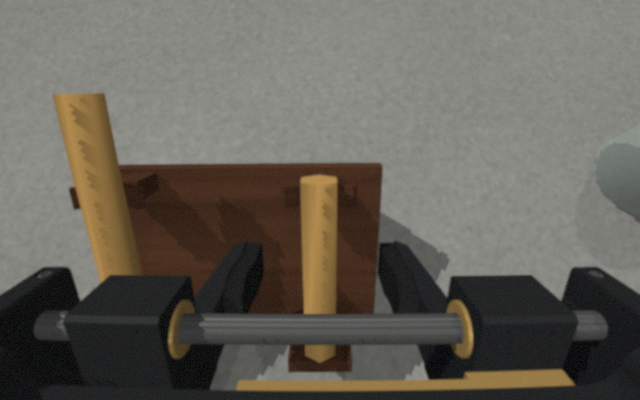

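The rod (320,270) is centred between the fingertips (262 and 380). Closing.

>>> servo_tool([
  [-0.9,0,1.2,0,0,0,1],
  [0,0,0,0,0,0,1],
  [0,0,0,0,0,0,1],
  [0,0,0,0,0,0,1],
  [0,0,0,0,0,0,1],
  [0,0,0,0,0,0,1],
  [0,0,0,0,0,0,1],
  [0,0,0,0,0,0,1],
  [0,0,0,0,0,0,1],
])

```text
time: 4.65
ee_pos: [0.5241, 0.2664, 0.0604]
tool_rot: [-2.776, -0.692, -0.882]
wrist_force: [-1.5, 5.1, 1.0]
opening: 0.0157
grasp_force: 30.0
```

```bash
python3 - <<'E'
from ms import *
s=observe();print(s['opening'],s['grasp_force'],s['wrist_force'])
n=Ro.from_rotvec(s['tool_rot']);print(s['ee_pos'],s['ee_pos']-n.apply([0,0,.11]))
class _:pass
s2=dict(s);s2['ee_pos']=s['ee_pos']-n.apply([0,0,.11])
# rod mid is TCP - 14mm z; gauge approach: TCP under mid
delta([.5107,.0135,.145],1,0,12,s2)
E
```

```text
0.015663746161326306 29.996118976268917 [-1.47957973  5.09157677  0.97472785]
[0.52407552 0.26642754 0.06039664] [0.46806368 0.2365414  0.150227  ]
rows 12 v [-1.53 19.04 -0.56] w [-0.7  -2.88  2.18] tot [-57.7 216.9 -34.6] [ -8.4 -34.6  26.1]
```

>>> servo_tool([
  [0,0,-6,0,0,0,1],
  [0,0,-12,0,0,0,1],
  [0,0,-18,0,0,0,1],
  [0,0,-20,0,0,0,1],
  [0,0,-20,0,0,0,1],
  [0,0,-20,0,0,0,1],
  [0,0,-14,0,0,0,1],
])

```text
time: 5.23
ee_pos: [0.4675, 0.2356, 0.151]
tool_rot: [-2.778, -0.691, -0.883]
wrist_force: [-0.1, -0.0, -1.2]
opening: 0.0155
grasp_force: 30.0
```

>>> servo_tool([
  [-1.5,19,-0.6,-0.7,-2.9,2.2,1],
  [-1.5,19,-0.6,-0.7,-2.9,2.2,1],
  [-1.5,19,-0.6,-0.7,-2.9,2.2,1],
  [-1.5,19,-0.6,-0.7,-2.9,2.2,1],
  [-1.5,19,-0.6,-0.7,-2.9,2.2,1],
  [-1.5,19,-0.6,-0.7,-2.9,2.2,1],
  [-1.5,19,-0.6,-0.7,-2.9,2.2,1],
  [-1.5,19,-0.6,-0.7,-2.9,2.2,1],
  [-1.5,19,-0.6,-0.7,-2.9,2.2,1],
  [-1.5,19,-0.6,-0.7,-2.9,2.2,1],
  [-1.5,19,-0.6,-0.7,-2.9,2.2,1],
  [-1.5,19,-0.6,-0.7,-2.9,2.2,1],
])

```text
time: 6.23
ee_pos: [0.5102, 0.0124, 0.1453]
tool_rot: [3.14, 0.016, -0.01]
wrist_force: [0.3, 0.5, -2.4]
opening: 0.0154
grasp_force: 30.0
```

>>> servo_tool([
  [0,0,0,0,0,0,1],
  [0,0,0,0,0,0,1],
])

```text
time: 6.4
ee_pos: [0.5104, 0.0131, 0.1451]
tool_rot: [3.141, 0.018, -0.005]
wrist_force: [0.0, 0.4, -1.9]
opening: 0.0154
grasp_force: 30.0
```

```bash
cat >> ms.py <<'E'
def held(c,L,r=.13,zmin=.07):
    "rod in the gripper: mid and ends relative to TCP in tool axes, from depth"
    s=observe();R=Ro.from_rotvec(s['tool_rot']);P=cloud(c);hsv=cv2.cvtColor(c['image'],cv2.COLOR_BGR2HSV)
    Q=R.apply((P.reshape(-1,3)-s['ee_pos']),inverse=True).reshape(P.shape)*1000
    m=(hsv[...,0]>12)&(hsv[...,0]<34)&(hsv[...,1]>100)&(hsv[...,2]>50)&(abs(Q[...,1])<25)&(abs(Q[...,0])<90)&(abs(Q[...,2]+12)<35)&(P[...,2]>zmin)
    q=Q[m]
    if len(q)<30: print('few',len(q));return
    mu=q.mean(0);d=np.linalg.svd(q-mu,full_matrices=False)[2][0];d*=np.sign(d[0])
    print('held n',len(q),'x',np.percentile(q[:,0],[1,99]).round(1),'mid',mu.round(1),'dir',d.round(3))
E
python3 - <<'E'
from ms import *
for n in('wrist','side','top'):
    c=grab(n,n+'5.png');print(n);held(c,.096)
s=observe();print(s['ee_pos'],s['wrist_force'],s['opening'])
delta([.5107,.0135,.145],1,0,1)
E
```

```text
wrist
held n 5298 x [-45.8  48.3] mid [ 14.6   2.4 -22.1] dir [1.    0.001 0.022]
side
held n 111 x [-49.   47.2] mid [-14.9  -5.9 -16.5] dir [ 0.997 -0.033  0.068]
top
held n 40 x [-39.6 -22.3] mid [-31.5   3.  -21.7] dir [ 0.668 -0.739  0.09 ]
[0.50986662 0.01426869 0.1454534 ] [ 0.75036885  0.21412773 -1.98045988] 0.015134726501083103
rows 1 v [0.82 0.78 0.45] w [ 0.03  0.19 -0.23] tot [0.8 0.8 0.5] [ 0.   0.2 -0.2]
```

View pics/wrist5.png

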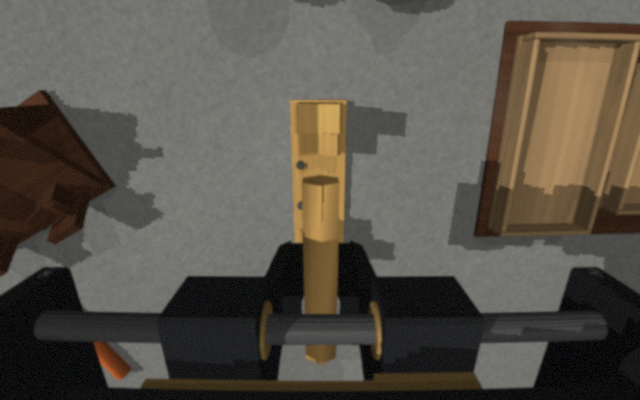

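Short rod (320,265) is held level, centred over the gauge (320,170). Lowering.

>>> servo_tool([
  [0.7,0.5,10,0,0,0,1],
  [0,0,15,0,0,0,1],
  [0,0,15,0,0,0,1],
  [0,0,15,0,0,0,1],
  [0,0,15,0,0,0,1],
  [0,0,12,0,0,0,1],
  [0,0,10,0,0,0,1],
  [0,0,8,0,0,0,1],
  [0,0,6,0,0,0,1],
  [0,0,4,0,0,0,1],
  [0,0,3,0,0,0,1],
  [0,0,2,0,0,0,1],
])

```text
time: 7.55
ee_pos: [0.5107, 0.013, 0.0306]
tool_rot: [3.14, 0.019, -0.005]
wrist_force: [0.8, 0.1, -1.9]
opening: 0.0158
grasp_force: 30.0
```

>>> servo_tool([
  [0,0,1,0,0,0,1],
  [0,0,1,0,0,0,1],
  [0,0,1,0,0,0,1],
  [0,0,0,0,0,0,1],
])

```text
time: 7.88
ee_pos: [0.5107, 0.0129, 0.0276]
tool_rot: [3.14, 0.019, -0.005]
wrist_force: [-0.5, 0.0, -2.3]
opening: 0.0158
grasp_force: 30.0
```

>>> servo_tool([
  [0,0,1,0,0,0,1],
  [0,0,1,0,0,0,1],
  [0,0,0.5,0,0,0,1],
  [0,0,0.5,0,0,0,1],
  [0,0,0,0,0,0,1],
])

```text
time: 8.3
ee_pos: [0.5105, 0.0129, 0.0245]
tool_rot: [3.141, 0.019, -0.006]
wrist_force: [0.7, -0.8, -1.7]
opening: 0.0153
grasp_force: 30.0
```

>>> servo_tool([
  [0,0,0.5,0,0,0,1],
  [0,0,0.5,0,0,0,1],
  [0,0,0,0,0,0,1],
])

```text
time: 8.55
ee_pos: [0.5106, 0.0129, 0.0239]
tool_rot: [3.14, 0.019, -0.005]
wrist_force: [-1.5, 0.6, 3.0]
opening: 0.0157
grasp_force: 30.0
```

>>> servo_tool([
  [0,0,0.5,0,0,0,1],
  [0,0,0.5,0,0,0,1],
  [0,0,0,0,0,0,1],
])

```text
time: 8.8
ee_pos: [0.5107, 0.0129, 0.0238]
tool_rot: [3.14, 0.019, -0.004]
wrist_force: [-4.5, 1.3, 14.2]
opening: 0.0157
grasp_force: 30.0
```

Seated: contact at TCP z 0.024, as expected. Releasing and checking.

>>> servo_tool([
  [0,0,-0.5,0,0,0,0.6],
  [0,0,0,0,0,0,0.6],
  [0,0,0,0,0,0,0.6],
  [0,0,0,0,0,0,0.6],
  [0,0,0,0,0,0,0.6],
])

```text
time: 9.22
ee_pos: [0.5106, 0.0129, 0.0229]
tool_rot: [3.141, 0.019, -0.006]
wrist_force: [-0.6, 0.0, -0.0]
opening: 0.035
grasp_force: 0.0
```

```bash
python3 - <<'E'
from ms import *
s=observe();print(s['ee_pos'],s['wrist_force'],s['opening'])
a=grab('wrist')
held(a,.096,zmin=.03)
b=grab('side')
im=np.vstack([cv2.resize(a['image'],None,fx=.75,fy=.75),cv2.resize(b['image'][170:240,260:380],(480,280),interpolation=cv2.INTER_CUBIC)]);cv2.imwrite('pics/c6.png',im)if 0 else None
im=np.zeros((600,480,3),np.uint8);im[:300]=cv2.resize(a['image'],(480,300));im[300:580]=cv2.resize(b['image'][170:240,260:380],(480,280),interpolation=cv2.INTER_CUBIC);cv2.imwrite('pics/c6.png',im)
E
```

```text
[0.51058189 0.01286675 0.02293968] [-0.61987366  0.01842112 -0.02863836] 0.035032577249923945
held n 14685 x [-56.8  76. ] mid [ 30.3  -0.3 -26.5] dir [ 0.994 -0.002 -0.111]
```

View pics/c6.png

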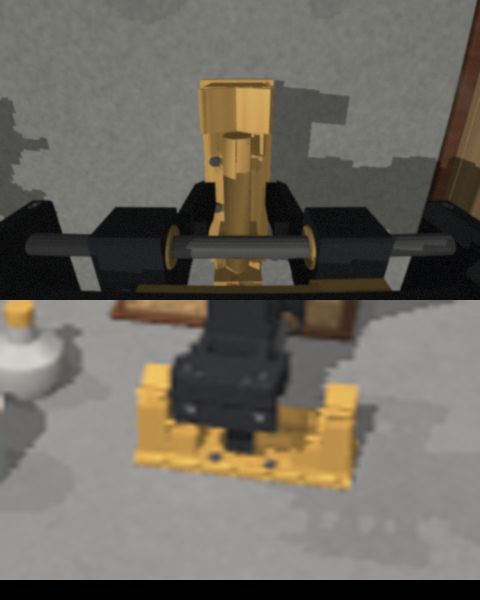

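The rod lies seated between the jaws (top half, 237,190; clear of both jaws). Regripping a little nearer the fingertips, then lifting.

>>> servo_tool([
  [0,0,-3,0,0,0,0.6],
  [0,0,0,0,0,0,1],
  [0,0,0,0,0,0,1],
  [0,0,0,0,0,0,1],
  [0,0,0,0,0,0,1],
  [0,0,0,0,0,0,1],
])

```text
time: 9.82
ee_pos: [0.5106, 0.0135, 0.0263]
tool_rot: [3.141, 0.019, -0.005]
wrist_force: [-0.3, 5.8, 3.2]
opening: 0.0155
grasp_force: 30.1
```

>>> servo_tool([
  [0,0,-3,0,0,0,1],
  [0,0,-8,0,0,0,1],
  [0,0,-14,0,0,0,1],
  [0,0,-18,0,0,0,1],
  [0,0,-18,0,0,0,1],
  [0,0,-18,0,0,0,1],
  [0,0,-14,0,0,0,1],
  [0,0,-5,0,0,0,1],
  [0,0,0,0,0,0,1],
])

```text
time: 10.57
ee_pos: [0.5113, 0.0128, 0.1253]
tool_rot: [3.14, 0.019, -0.002]
wrist_force: [1.1, -0.6, -1.6]
opening: 0.0156
grasp_force: 30.0
```

```bash
python3 - <<'E'
from ms import *
c=grab('wrist','w7.png');held(c,.096,zmin=.09)
P=cloud(c)
z=P[...,2];m=(abs(P[...,0]-.556)<.075)&(abs(P[...,1]+.313)<.058)&(z>.025)&(z<.036)
for nm,c in(('wrist',c),('top',load('top'))):
    P=cloud(c);z=P[...,2]
    m=(abs(P[...,0]-.556)<.1)&(abs(P[...,1]+.313)<.057)&(z>.025)&(z<.036)
    q=P[m][:,:2]*1000;r=cv2.minAreaRect(q.astype(np.float32));print(nm,len(q),r)
delta([.557,-.310,.121],1.6,0,12)
E
```

```text
held n 5137 x [-46.2  48.4] mid [ 15.    1.9 -20.7] dir [ 1.    -0.     0.016]
wrist 252 ((509.85382080078125, -266.583984375), (36.515411376953125, 6.883794784545898), 10.445974349975586)
top 283 ((560.1130981445312, -311.3106384277344), (136.13912963867188, 93.24309539794922), 1.4508973360061646)
rows 12 v [ 3.32 26.98  0.28] w [ 0.01  0.02 -0.08] tot [ 42.2 323.4   3.5] [ 0.1  0.2 -0.9]
```

>>> servo_tool([
  [3.5,15,0,0,0,0,1],
  [3.6,27,0,0,0,0,1],
  [3.6,27,0,0,0,0,1],
  [3.6,27,0,0,0,0,1],
  [3.6,30,0,0,0,0,1],
  [3.6,30,0,0,0,0,1],
  [3.6,30,0,0,0,0,1],
  [3.6,30,0,0,0,0,1],
  [3.6,30,0,0,0,0,1],
  [3.6,30,0,0,0,0,1],
  [3.6,29,0,0,0,-0.8,1],
  [3.6,19,0,0,0,0,1],
])

```text
time: 11.62
ee_pos: [0.5576, -0.3129, 0.1225]
tool_rot: [3.141, 0.039, -0.009]
wrist_force: [0.2, -0.0, -1.9]
opening: 0.0157
grasp_force: 30.0
```

```bash
python3 - <<'E'
from ms import *
c=grab('wrist','w8.png');held(c,.096,zmin=.09)
P=cloud(c);z=P[...,2]
m=(abs(P[...,0]-.56)<.1)&(abs(P[...,1]+.313)<.057)&(z>.025)&(z<.036)
q=P[m][:,:2]*1000;r=cv2.minAreaRect(q.astype(np.float32));print(len(q),r)
delta([.5595,-.3107,.0138],1.5,0,1)
E
```

```text
held n 5167 x [-46.5  47.6] mid [ 14.4  -0.7 -19.6] dir [ 1.    -0.003  0.017]
2821 ((561.125244140625, -310.8108825683594), (132.92672729492188, 90.3829116821289), 1.5370793342590332)
rows 1 v [  2.11  -4.96 108.54] w [ 0.08  0.27 -0.2 ] tot [  2.1  -5.  108.5] [ 0.1  0.3 -0.2]
```

View pics/w8.png

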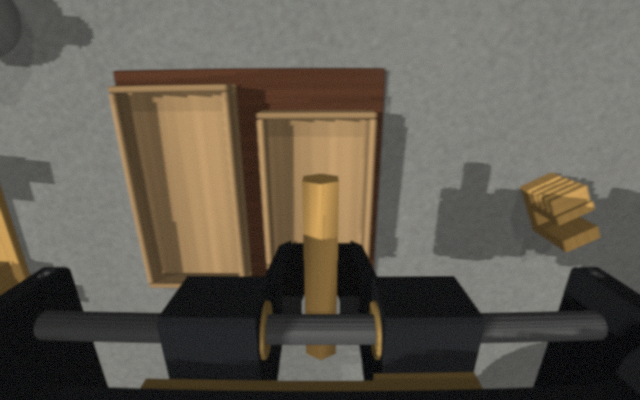

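Rod (320,265) over the short tray (317,190). Lowering.

>>> servo_tool([
  [2.5,-4.5,8,0,0,0,1],
  [0,0,15,0,0,0,1],
  [0,0,18,0,0,0,1],
  [0,0,18,0,0,0,1],
  [0,0,15,0,0,0,1],
  [0,0,12,0,0,0,1],
  [0,0,8,0,0,0,1],
  [0,0,6,0,0,0,1],
  [0,0,4,0,0,0,1],
  [0,0,2,0,0,0,1],
  [0,0,0,0,0,0,1],
])

```text
time: 12.58
ee_pos: [0.5603, -0.3059, 0.0183]
tool_rot: [3.14, 0.041, -0.005]
wrist_force: [-0.2, 0.3, -1.5]
opening: 0.0157
grasp_force: 30.0
```

>>> servo_tool([
  [0,0,0.5,0,0,0,1],
  [0,0,0.5,0,0,0,1],
  [0,0,0.5,0,0,0,1],
  [0,0,0,0,0,0,1],
])

```text
time: 12.92
ee_pos: [0.5603, -0.306, 0.017]
tool_rot: [3.14, 0.041, -0.005]
wrist_force: [0.6, 0.2, -1.6]
opening: 0.0155
grasp_force: 30.0
```

>>> servo_tool([
  [0,3,1,0,0,0,1],
  [0,2,0.7,0,0,0,1],
  [0,0,0.6,0,0,0,1],
  [0,0,0.5,0,0,0,1],
  [0,0,0,0,0,0,1],
])

```text
time: 13.33
ee_pos: [0.5603, -0.3109, 0.0138]
tool_rot: [3.141, 0.041, -0.006]
wrist_force: [0.6, 0.4, -2.6]
opening: 0.0154
grasp_force: 30.0
```

>>> servo_tool([
  [0,0,0.5,0,0,0,1],
  [0,0,0.5,0,0,0,1],
  [0,0,0,0,0,0,1],
])

```text
time: 13.58
ee_pos: [0.5603, -0.3109, 0.0129]
tool_rot: [3.14, 0.041, -0.006]
wrist_force: [-1.0, -0.6, -1.8]
opening: 0.0158
grasp_force: 30.0
```

>>> servo_tool([
  [0,0,0.8,0,0,0,1],
  [0,0,0,0,0,0,0.76],
  [0,0,0,0,0,0,0.76],
  [0,0,0,0,0,0,0.74],
  [0,0,0,0,0,0,0.72],
  [0,0,0,0,0,0,0.68],
  [0,0,0,0,0,0,0.66],
  [0,0,0,0,0,0,0.66],
])

```text
time: 14.25
ee_pos: [0.5604, -0.311, 0.0122]
tool_rot: [3.14, 0.041, -0.005]
wrist_force: [-0.2, -0.3, 0.2]
opening: 0.0303
grasp_force: 0.0
```

>>> servo_tool([
  [0,0,-5,0,0,0,0.66],
  [0,0,-10,0,0,0,0.66],
  [0,0,-20,0,0,0,0.6],
  [0,0,-25,0,0,0,0.4],
  [0,0,-30,0,0,0,0.2],
  [0,0,-30,0,0,0,0],
  [0,0,-30,0,0,0,0],
  [-10,0,-20,0,0,0,0],
  [-15,0,-10,0,0,0,0],
  [-20,-10,0,0,0,0,0],
  [-20,-10,0,0,0,0,0],
  [-15,-5,0,0,0,0,0],
])

```text
time: 15.25
ee_pos: [0.479, -0.2869, 0.1937]
tool_rot: [3.14, 0.041, -0.004]
wrist_force: [-0.5, -0.6, 0.0]
opening: 0.0879
grasp_force: 0.0
```

```bash
python3 - <<'E'
from ms import *
c=grab('wrist');P=cloud(c)
m=(abs(P[...,0]-.56)<.06)&(abs(P[...,1]+.311)<.035)&(P[...,2]>.019)&(P[...,2]<.05)
q=P[m];print(len(q),np.percentile(q,[2,50,98],axis=0).round(4))
d=np.linalg.svd(q-q.mean(0),full_matrices=False)[2][0];print(q.mean(0),d)
u=proj(c,[.56,-.311,.02])[0].astype(int);x0=max(0,u[0]-100);y0=max(0,u[1]-90)
cv2.imwrite('pics/c9.png',cv2.resize(c['image'][y0:y0+180,x0:x0+200],None,fx=3,fy=3))
s=observe();print(s['ee_pos'],s['opening'])
z=tool(27.7,35).apply([0,0,1])
delta(np.array([.484,.357,.0834])+z*(.012-.12),28,35,24)
gauge(c)
E
```

```text
1928 [[ 0.514  -0.3174  0.0199]
 [ 0.563  -0.3078  0.0268]
 [ 0.6064 -0.2992  0.0289]]
[ 0.56193424 -0.30792736  0.02575101] [-9.99570661e-01 -2.92958465e-02  4.97115091e-04]
[ 0.47746188 -0.28641122  0.1938688 ] 0.08832217247712128
rows 24 v [  3.81 -25.49   2.74] w [ 0.34  1.44 -1.07] tot [ -32.2 -615.7   21.4] [  8.1  34.6 -25.7]
 gauge top 387 [505.6  11.9] [142.4  35.7] 0.68 z [0.06018786 0.06212979]
 gauge all 8092 [510.3  12.3] [152.7  52.3] 0.67
```

View pics/c9.png

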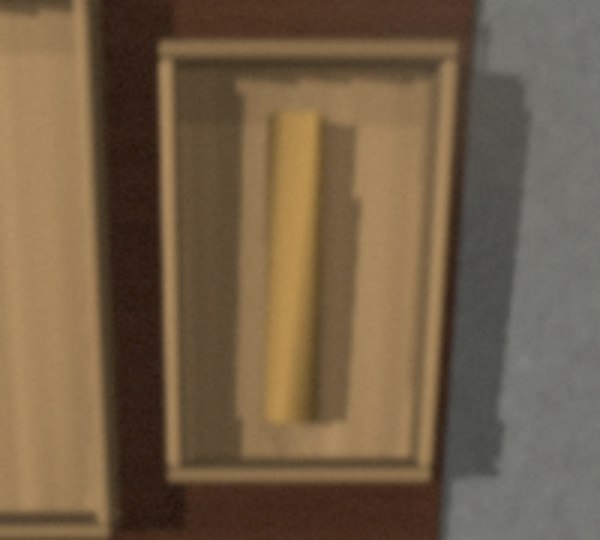

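The crop shows the short rod lying flat, centred in the short tray, with its top at 27 mm as it should be. That used up the picture allowance (I count 11, one over the 10 allowed), so I work from numbers only from here. On to the long rod.

>>> servo_tool([
  [3.8,-25.5,2.7,0.3,1.4,-1.1,0],
  [3.8,-25.5,2.7,0.4,1.5,-1,0],
  [3.8,-25.5,2.7,0.3,1.4,-1.1,0],
  [3.8,-25.5,2.7,0.4,1.5,-1.1,0],
  [3.8,-25.5,2.7,0.3,1.4,-1.1,0],
  [3.8,-25.5,2.7,0.4,1.5,-1,0],
  [3.8,-25.5,2.7,0.3,1.4,-1.1,0],
  [3.8,-25.5,2.7,0.4,1.5,-1.1,0],
  [3.8,-25.5,2.7,0.3,1.4,-1.1,0],
  [3.8,-25.5,2.7,0.4,1.5,-1,0],
  [3.8,-25.5,2.7,0.3,1.4,-1.1,0],
  [3.8,-25.5,2.7,0.4,1.5,-1.1,0],
])

```text
time: 16.3
ee_pos: [0.4896, 0.023, 0.1744]
tool_rot: [-3.006, -0.384, -0.46]
wrist_force: [0.1, 0.2, 0.6]
opening: 0.0881
grasp_force: 0.0
```

>>> servo_tool([
  [3.8,-25.5,2.7,0.3,1.4,-1.1,0],
  [3.8,-25.5,2.7,0.4,1.5,-1,0],
  [3.8,-25.5,2.7,0.3,1.4,-1.1,0],
  [3.8,-25.5,2.7,0.4,1.5,-1.1,0],
  [3.8,-25.5,2.7,0.3,1.4,-1.1,0],
  [3.8,-25.5,2.7,0.4,1.5,-1,0],
  [3.8,-25.5,2.7,0.3,1.4,-1.1,0],
  [3.8,-25.5,2.7,0.4,1.5,-1.1,0],
  [3.8,-25.5,2.7,0.3,1.4,-1.1,0],
  [3.8,-25.5,2.7,0.4,1.5,-1,0],
  [3.8,-25.5,2.7,0.3,1.4,-1.1,0],
  [3.8,-25.5,2.7,0.4,1.5,-1.1,0],
])

```text
time: 17.3
ee_pos: [0.4309, 0.3285, 0.1737]
tool_rot: [-2.77, -0.696, -0.884]
wrist_force: [1.1, -0.2, 0.2]
opening: 0.0881
grasp_force: 0.0
```

>>> servo_tool([
  [0,0,0,0,0,0,0.2],
  [0,0,0,0,0,0,0.3],
  [0,0,0,0,0,0,0.3],
])

```text
time: 17.55
ee_pos: [0.4313, 0.3267, 0.1731]
tool_rot: [-2.772, -0.695, -0.881]
wrist_force: [0.1, 0.5, 0.3]
opening: 0.0705
grasp_force: 0.0
```

```bash
cat >> ms.py <<'E'
def rodtool(c,guess,L):
    "rack rod in tool axes (mm), from brass mask"
    s=observe();R=Ro.from_rotvec(s['tool_rot']);P=cloud(c);hsv=cv2.cvtColor(c['image'],cv2.COLOR_BGR2HSV)
    m=(hsv[...,0]>12)&(hsv[...,0]<34)&(hsv[...,1]>110)&(hsv[...,2]>50)&(P[...,2]>.03)&(np.linalg.norm(P-np.array(guess),axis=2)<L*.6)
    Q=R.apply(P[m]-s['ee_pos'],inverse=True)*1000
    b=np.round(Q[:,0]/10).astype(int)
    for k in np.unique(b):
        q=Q[b==k]
        if len(q)>30: print(k*10,len(q),'y',np.percentile(q[:,1],[2,98]).round(1),'mid',np.percentile(q[:,1],[2,98]).mean().round(1),'z',np.percentile(q[:,2],[5,50]).round(1))
E
python3 - <<'E'
from ms import *
c=grab('wrist')
rod(c,[.484,.357,.088],.134);rodtool(c,[.484,.357,.088],.134)
z=tool(27.7,35).apply([0,0,1]);s=observe();print(s['ee_pos'],s['opening'])
delta(np.array([.484,.357,.0834])+z*.012,28,35,1)
E
```

```text
n 3101 [ 304  119   26  154 3101] surf mid [0.4801 0.3549 0.0874] len 0.133 yaw 27.8 pitch 36.9
-70 160 y [-12.5   9.8] mid -1.3 z [97.6 99.6]
-60 199 y [-11.1   6.6] mid -2.3 z [ 97.5 100.2]
-50 264 y [-25.3  33.3] mid 4.0 z [ 97.6 101. ]
-40 284 y [-30.4  54.5] mid 12.1 z [ 97.6 100.9]
-30 295 y [-18.4  58.3] mid 20.0 z [ 97.7 101.1]
-20 289 y [-22.5  60. ] mid 18.7 z [ 97.6 101. ]
-10 314 y [-27.3  62.9] mid 17.8 z [ 97.8 101. ]
0 305 y [-25.   65.8] mid 20.4 z [ 97.7 101.1]
10 288 y [-26.8  60.4] mid 16.8 z [ 97.9 100.6]
20 369 y [-30.1  59.3] mid 14.6 z [ 97.9 101.5]
30 237 y [-9.6  5.9] mid -1.8 z [ 97.7 100.1]
40 223 y [-8.7  5. ] mid -1.8 z [ 97.8 100.1]
50 227 y [-8.6  5. ] mid -1.8 z [97.7 99.9]
60 229 y [-9.3  5. ] mid -2.2 z [ 98.1 100.2]
[0.43141883 0.32630094 0.17301945] 0.06616372758887007
rows 1 v [ -2.2   -1.87 120.31] w [-0.25 -0.3   0.03] tot [ -2.2  -1.9 120.3] [-0.2 -0.3  0. ]
```

>>> servo_tool([
  [-2.5,-1.8,10,0,0,0,0.3],
  [0,0,18,0,0,0,0.3],
  [0,0,18,0,0,0,0.3],
  [0,0,18,0,0,0,0.3],
  [0,0,18,0,0,0,0.3],
  [0,0,16,0,0,0,0.3],
  [0,0,12,0,0,0,0.3],
  [0,0,8,0,0,0,0.3],
  [0,0,0,0,0,0,0.3],
  [0,0,0,0,0,0,0.3],
])

```text
time: 18.43
ee_pos: [0.4884, 0.3593, 0.0749]
tool_rot: [-2.773, -0.694, -0.88]
wrist_force: [0.3, 0.4, 0.1]
opening: 0.0616
grasp_force: 0.0
```

```bash
python3 - <<'E'
from ms import *
c=grab('wrist')
rodtool(c,[.484,.357,.088],.134)
z=tool(27.7,35).apply([0,0,1]);s=observe();print(s['ee_pos'],s['opening'],s['wrist_force'])
delta(np.array([.484,.357,.0834])+z*.012,28,35,1)
E
```

```text
-70 179 y [-14.3  15.9] mid 0.8 z [-19.  -17.5]
-60 423 y [-8.6  9.3] mid 0.3 z [-20.3 -17.9]
-50 482 y [-25.2  24.1] mid -0.5 z [-20.1 -17.8]
-40 259 y [-27.9  39.6] mid 5.9 z [-20.1 -15.7]
-30 118 y [-32.4  38. ] mid 2.8 z [20.3 21.1]
-20 554 y [-25.3  35.6] mid 5.1 z [-19.7 -16.3]
-10 740 y [-25.3  63.3] mid 19.0 z [-20.1 -17.1]
0 761 y [-24.4  66.9] mid 21.3 z [-20.2 -17.2]
10 794 y [-26.9  65.8] mid 19.4 z [-19.9 -17.2]
20 1885 y [-35.6  59.6] mid 12.0 z [-91.8 -19.7]
30 1147 y [-35.9  40.4] mid 2.3 z [-78.7 -18.6]
40 760 y [-7.5  7.7] mid 0.1 z [-19.9 -17.6]
50 786 y [-7.2  7.5] mid 0.1 z [-20.  -17.6]
60 842 y [-7.4  7.4] mid -0.0 z [-19.8 -17.6]
70 262 y [-7.2  7.3] mid 0.0 z [-19.4 -16.4]
[0.48820093 0.35943877 0.07527587] 0.06151285225168641 [-0.93862102 -0.00416493  0.12594087]
rows 1 v [0.67 0.23 2.56] w [-0.25 -0.29  0.04] tot [0.7 0.2 2.6] [-0.3 -0.3  0. ]
```

>>> servo_tool([
  [0.5,0,1.5,0,0,0,0.3],
  [0,0,0,0,0,0,1],
  [0,0,0,0,0,0,1],
  [0,0,0,0,0,0,1],
  [0,0,0,0,0,0,1],
  [0,0,0,0,0,0,1],
  [0,0,0,0,0,0,1],
  [0,0,0,0,0,0,1],
  [0,0,0,0,0,0,1],
])

```text
time: 19.23
ee_pos: [0.4888, 0.3609, 0.074]
tool_rot: [-2.772, -0.696, -0.88]
wrist_force: [-3.2, 4.0, 1.9]
opening: 0.0152
grasp_force: 30.0
```

>>> servo_tool([
  [0,0,-6,0,0,0,1],
  [0,0,-12,0,0,0,1],
  [0,0,-18,0,0,0,1],
  [0,0,-20,0,0,0,1],
  [0,0,-20,0,0,0,1],
  [0,0,-20,0,0,0,1],
  [0,0,-14,0,0,0,1],
])

```text
time: 19.82
ee_pos: [0.432, 0.3294, 0.1645]
tool_rot: [-2.773, -0.696, -0.879]
wrist_force: [0.7, -0.8, -2.4]
opening: 0.0157
grasp_force: 30.0
```

```bash
python3 - <<'E'
from ms import *
s=observe();print(s['ee_pos'],s['opening'],s['wrist_force'])
c=grab('wrist');held(c,.134,zmin=.06)
delta([.5107,.0137,.155],1,0,18)
E
```

```text
[0.43200036 0.32944357 0.16453585] 0.015743916912329597 [ 0.66480919 -0.80032441 -2.41293998]
held n 7298 x [-64.7  65.6] mid [ 16.3   1.9 -18. ] dir [1.    0.003 0.01 ]
rows 18 v [-0.45 18.27  0.  ] w [-0.48 -1.92  1.46] tot [-71.  315.6 -37.8] [ -8.6 -34.6  26.3]
```

>>> servo_tool([
  [-0.5,18.3,0,-0.5,-1.9,1.5,1],
  [-0.4,18.3,0,-0.5,-1.9,1.4,1],
  [-0.5,18.3,0,-0.5,-1.9,1.5,1],
  [-0.4,18.3,0,-0.5,-2,1.5,1],
  [-0.5,18.3,0,-0.5,-1.9,1.4,1],
  [-0.4,18.3,0,-0.4,-1.9,1.5,1],
  [-0.5,18.3,0,-0.5,-1.9,1.4,1],
  [-0.4,18.3,0,-0.5,-2,1.5,1],
  [-0.5,18.3,0,-0.4,-1.9,1.5,1],
])

```text
time: 20.62
ee_pos: [0.4919, 0.1757, 0.1571]
tool_rot: [-3.009, -0.372, -0.454]
wrist_force: [-0.1, 0.1, -2.4]
opening: 0.0157
grasp_force: 30.0
```

>>> servo_tool([
  [-0.5,18.3,0,-0.5,-1.9,1.5,1],
  [-0.4,18.3,0,-0.5,-1.9,1.4,1],
  [-0.5,18.3,0,-0.5,-1.9,1.5,1],
  [-0.4,18.3,0,-0.5,-2,1.5,1],
  [-0.5,18.3,0,-0.5,-1.9,1.4,1],
  [-0.4,18.3,0,-0.4,-1.9,1.5,1],
  [-0.5,18.3,0,-0.5,-1.9,1.4,1],
  [-0.4,18.3,0,-0.5,-2,1.5,1],
  [-0.5,18.3,0,-0.4,-1.9,1.5,1],
  [0,0,0,0,0,0,1],
  [0,0,0,0,0,0,1],
])

```text
time: 21.53
ee_pos: [0.5119, 0.0133, 0.1519]
tool_rot: [-3.141, -0.022, 0.002]
wrist_force: [0.4, -0.6, -2.9]
opening: 0.0154
grasp_force: 30.0
```

```bash
python3 - <<'E'
from ms import *
c=grab('wrist');held(c,.134,zmin=.1);gauge(c)
c=grab('side');held(c,.134,zmin=.1)
delta([.5107,.0137,.051],1,0,1);print(observe()['ee_pos'])
E
```

```text
held n 7321 x [-63.  67.] mid [ 17.9   2.4 -19.2] dir [1.    0.004 0.008]
 gauge top 731 [576.1  14.1] [21.3 34.8] 1.56 z [0.0603204  0.06217678]
 gauge all 3138 [518.1  13.1] [139.7  49.5] 0.8
held n 211 x [-68.3  64.3] mid [ -9.7  -5.7 -14.6] dir [ 1.    -0.017  0.014]
rows 1 v [ -0.77   0.6  101.26] w [-0.02  0.05 -0.11] tot [ -0.8   0.6 101.3] [-0.   0.  -0.1]
[0.51154553 0.01426957 0.15226356]
```

>>> servo_tool([
  [-0.8,0,8,0,0,0,1],
  [0,0,15,0,0,0,1],
  [0,0,18,0,0,0,1],
  [0,0,18,0,0,0,1],
  [0,0,14,0,0,0,1],
  [0,0,10,0,0,0,1],
  [0,0,6,0,0,0,1],
  [0,0,4,0,0,0,1],
  [0,0,3,0,0,0,1],
  [0,0,1,0,0,0,1],
  [0,0,0,0,0,0,1],
])

```text
time: 22.55
ee_pos: [0.5112, 0.0137, 0.0559]
tool_rot: [3.141, 0.023, 0.0]
wrist_force: [0.0, 0.2, -2.0]
opening: 0.0153
grasp_force: 30.0
```

>>> servo_tool([
  [0,0,1,0,0,0,1],
  [0,0,1,0,0,0,1],
  [0,0,0.5,0,0,0,1],
  [0,0,0.5,0,0,0,1],
  [0,0,0,0,0,0,1],
])

```text
time: 22.97
ee_pos: [0.511, 0.0136, 0.0527]
tool_rot: [3.141, 0.023, -0.001]
wrist_force: [-0.3, -0.2, -2.1]
opening: 0.0156
grasp_force: 30.0
```

>>> servo_tool([
  [0,0,0.5,0,0,0,1],
  [0,0,0.5,0,0,0,1],
  [0,0,0,0,0,0,1],
])

```text
time: 23.22
ee_pos: [0.511, 0.0137, 0.0516]
tool_rot: [3.141, 0.023, -0.001]
wrist_force: [1.0, 0.2, -2.8]
opening: 0.0153
grasp_force: 30.0
```

>>> servo_tool([
  [0,0,0.5,0,0,0,1],
  [0,0,0.5,0,0,0,1],
  [0,0,0,0,0,0,1],
])

```text
time: 23.47
ee_pos: [0.5111, 0.0137, 0.0507]
tool_rot: [3.141, 0.023, -0.001]
wrist_force: [-1.4, -0.7, -2.9]
opening: 0.0157
grasp_force: 30.0
```

>>> servo_tool([
  [0,0,0.5,0,0,0,1],
  [0,0,0.3,0,0,0,1],
  [0,0,0,0,0,0,1],
])

```text
time: 23.72
ee_pos: [0.5111, 0.0137, 0.0506]
tool_rot: [3.141, 0.023, 0.0]
wrist_force: [-1.7, -0.2, 6.7]
opening: 0.0157
grasp_force: 30.0
```

>>> servo_tool([
  [0,0,-0.3,0,0,0,0.6],
  [0,0,0,0,0,0,0.6],
  [0,0,0,0,0,0,0.6],
  [0,0,0,0,0,0,0.6],
  [0,0,0,0,0,0,0.6],
  [0,0,0,0,0,0,0.6],
])

```text
time: 24.22
ee_pos: [0.5111, 0.0136, 0.0501]
tool_rot: [3.141, 0.023, -0.001]
wrist_force: [0.8, -0.1, -0.0]
opening: 0.0353
grasp_force: 0.0
```

```bash
python3 - <<'E'
from ms import *
s=observe();print(s['ee_pos'],s['wrist_force'],s['opening'])
c=grab('wrist')
for r in(0,):
    held(c,.134,zmin=.0655)
s=grab('side');held(s,.134,zmin=.0655)
E
```

```text
[0.5110835  0.01364558 0.05013579] [ 0.78022637 -0.11035087 -0.02016011] 0.03533405635609439
held n 7325 x [-63.1  66.6] mid [ 16.5   0.3 -19.9] dir [ 1.     0.001 -0.001]
held n 76 x [-67.6  65.2] mid [-21.8  -4.3 -19. ] dir [ 1.     0.005 -0.002]
```

The long rod rests level across both jaws, centred to about 1 mm. Regripping for the long tray.

>>> servo_tool([
  [0,0,0,0,0,0,1],
  [0,0,0,0,0,0,1],
  [0,0,0,0,0,0,1],
  [0,0,0,0,0,0,1],
  [0,0,0,0,0,0,1],
])

```text
time: 24.73
ee_pos: [0.5111, 0.0137, 0.0502]
tool_rot: [3.141, 0.023, -0.001]
wrist_force: [-0.6, 0.7, 1.0]
opening: 0.0152
grasp_force: 30.1
```

>>> servo_tool([
  [0,0,-3,0,0,0,1],
  [0,0,-8,0,0,0,1],
  [0,0,-14,0,0,0,1],
  [0,0,-18,0,0,0,1],
  [0,0,-18,0,0,0,1],
  [0,0,-10,0,0,0,1],
  [0,0,-4,0,0,0,1],
])

```text
time: 25.32
ee_pos: [0.5116, 0.0136, 0.1272]
tool_rot: [3.141, 0.023, 0.004]
wrist_force: [0.4, -0.4, -3.0]
opening: 0.0157
grasp_force: 30.0
```

>>> servo_tool([
  [4,10,0,0,0,0,1],
  [5,20,0,0,0,0,1],
  [5,25,0,0,0,0,1],
  [5,25,0,0,0,0,1],
  [5,25,0,0,0,0,1],
  [5,25,0,0,0,0,1],
  [5,25,0,0,0,0,1],
  [5,25,0,0,0,0,1],
  [5,20,0,0,0,0,1],
  [4,15,0,0,0,0,1],
  [0,0,0,0,0,0,1],
  [0,0,0,0,0,0,1],
])

```text
time: 26.32
ee_pos: [0.5618, -0.2013, 0.124]
tool_rot: [-3.141, -0.021, 0.003]
wrist_force: [0.2, 0.8, -2.3]
opening: 0.0152
grasp_force: 30.0
```

```bash
python3 - <<'E'
from ms import *
c=grab('wrist');held(c,.134,zmin=.09);trays(c)
s=observe();print(s['ee_pos'],s['opening'])
delta([.5565,-.2,.0125],1.5,0,1)
E
```

```text
held n 7429 x [-63.   66.8] mid [ 17.7   2.7 -19.5] dir [1.    0.003 0.004]
 tray rim -0.19 2927 [ 573.5 -200.4] [142.3  90.7] 1.46
 tray rim -0.3 5201 [ 560.5 -299.9] [136.4 110. ] 0.17
[ 0.56172015 -0.20045622  0.1242841 ] 0.0158555583447607
rows 1 v [ -4.97  -0.41 111.8 ] w [-0.06  0.12 -0.68] tot [ -5.   -0.4 111.8] [-0.1  0.1 -0.7]
```

>>> servo_tool([
  [-6,-0.5,8,0,0,-0.7,1],
  [0,0,15,0,0,0,1],
  [0,0,18,0,0,0,1],
  [0,0,18,0,0,0,1],
  [0,0,16,0,0,0,1],
  [0,0,12,0,0,0,1],
  [0,0,8,0,0,0,1],
  [0,0,6,0,0,0,1],
  [0,0,4,0,0,0,1],
  [0,0,2,0,0,0,1],
  [0,0,0,0,0,0,1],
])

```text
time: 27.28
ee_pos: [0.5562, -0.2001, 0.0182]
tool_rot: [3.141, 0.043, -0.001]
wrist_force: [0.3, 1.1, -1.9]
opening: 0.0153
grasp_force: 30.0
```

>>> servo_tool([
  [0,0,1,0,0,0,1],
  [0,0,1,0,0,0,1],
  [0,0,0.5,0,0,0,1],
  [0,0,0.5,0,0,0,1],
  [0,0,0,0,0,0,1],
])

```text
time: 27.7
ee_pos: [0.5562, -0.2002, 0.0153]
tool_rot: [3.141, 0.042, -0.001]
wrist_force: [0.3, 0.3, -2.5]
opening: 0.0154
grasp_force: 30.0
```

>>> servo_tool([
  [0,0,1,0,0,0,1],
  [0,0,1,0,0,0,1],
  [0,0,0.5,0,0,0,1],
  [0,0,0.4,0,0,0,1],
  [0,0,0,0,0,0,0.76],
  [0,0,0,0,0,0,0.76],
  [0,0,0,0,0,0,0.74],
  [0,0,0,0,0,0,0.72],
  [0,0,0,0,0,0,0.68],
  [0,0,0,0,0,0,0.66],
  [0,0,0,0,0,0,0.66],
])

```text
time: 28.62
ee_pos: [0.5562, -0.2002, 0.0124]
tool_rot: [3.141, 0.043, -0.001]
wrist_force: [1.3, -0.8, 0.1]
opening: 0.0296
grasp_force: 0.0
```

>>> servo_tool([
  [0,0,-5,0,0,0,0.66],
  [0,0,-10,0,0,0,0.66],
  [0,0,-20,0,0,0,0.6],
  [0,0,-25,0,0,0,0.5],
  [0,0,-30,0,0,0,0.5],
  [0,0,-30,0,0,0,0.5],
  [0,0,-30,0,0,0,0.5],
  [-15,0,-20,0,0,0,0.5],
  [-30,0,-15,0,0,0,0.5],
  [-30,0,-10,0,0,0,0.5],
  [-20,0,0,0,0,0,0.5],
  [-5,0,0,0,0,0,0.5],
])

```text
time: 29.62
ee_pos: [0.4542, -0.2026, 0.2091]
tool_rot: [3.14, 0.041, 0.001]
wrist_force: [0.7, -0.1, -0.0]
opening: 0.0445
grasp_force: 0.0
```

```bash
python3 - <<'E'
from ms import *
c=grab('wrist');P=cloud(c);hsv=cv2.cvtColor(c['image'],cv2.COLOR_BGR2HSV)
for n,(x,y,hx) in{'long':(.5565,-.2,.08),'short':(.5597,-.311,.06)}.items():
    m=(abs(P[...,0]-x)<hx)&(abs(P[...,1]-y)<.035)&(P[...,2]>.02)&(P[...,2]<.05)
    q=P[m];print(n,len(q),np.percentile(q,[2,50,98],axis=0).round(4).tolist(),np.linalg.svd(q-q.mean(0),full_matrices=False)[2][0].round(3))
t0=load('top');t=grab('top')
for n,(x,y) in{'jar':(307,124),'lamp':(347,129)}.items():
    print(n,np.abs(t['image'][y-14:y+15,x-14:x+15].astype(int)-t0['image'][y-14:y+15,x-14:x+15]).mean())
s=observe();print(s['ee_pos'],s['time'])
E
```

```text
long 2519 [[0.4919, -0.2157, 0.0204], [0.5612, -0.2063, 0.0268], [0.6199, -0.1973, 0.0289]] [-1.    -0.028 -0.001]
short 1773 [[0.5145, -0.3161, 0.0204], [0.5623, -0.3057, 0.0268], [0.6059, -0.2988, 0.0289]] [-1.    -0.026  0.   ]
jar 2.4898929845422115
lamp 2.831549742370194
[ 0.45605445 -0.20295645  0.2082472 ] 29.7167
```

Both rods lie flat in their trays (tops at 27 mm, a flat up), and the jar and lamp have not moved. Handing in.

```bash
python3 -c "
from h import *
print(ticket.close_job())"
```

```text
the job is handed in; nothing more can be done
None
```

The job is handed in: each rod was checked in the gauge, short one first, and both now lie flat in their trays with the jar and lamp unmoved, after about 30 s; I viewed 11 pictures, one over the limit of 10.

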